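# Snap the tether hook onto the anchor loop

### The arm

A 6-joint arm with a two-finger parallel gripper is mounted at the origin on a cart in front of the work surface, level with it; the furniture and walls round the work are solid. World frame = base frame: x ahead of the robot, y to its left, z up, the work surface at z = 0. Lengths are in mm, angles in rad, forces in N, time in s.
With the tool pointing down it reaches from about 350 to 925 mm from the base axis. Payload 6.4 kg.
Tool frame: the origin (TCP) lies at the very end of the fingers, on their centre line; the grasp point (between the pads) lies behind it (ctrl.hold_point_z is the z of the grasp point in the tool frame, in mm); z points along the fingers, y is the line along which they close (so a half turn about z gives the same grasp; the last joint's range is limited). The gripper opens to 85 mm and grips with 20 to 120 N. Pads are 22 mm wide; open, the fingers measure 114 mm over their backs; the gripper's body (76 mm by 85 mm) begins 54 mm behind the grasp point. The pads swing forward as they close: fully open they stand 13 mm farther back than shut.
Start: joints at [1.073, 0.245, 1.558, -0, 1.339, -0.174], TCP at [206.809, 616.234, 231.29] pointing down, gripper open.
Joint ranges: [-3.13, 3.13], [-1.02, 2.26], [0.13, 2.54], [-0.95, 4.09], [0.21, 2.88], [-2.74, 2.74]. Speed limits (rad/s): [2.57, 2.57, 3.14, 3.14, 3.14, 3.14].

### API

Orientations are given as a unit quaternion [w, x, y, z].
In Python, from station import ctrl, claw, solver, camera, order gives the robot as it stands. The module is installed in compiled form; this text tells all that it offers. Calls block until the motion is done:
- ctrl.goto(position, orientation): joint-space move of the TCP to a pose.
- ctrl.move_linear(position, vel=150, rotation=None, guard=None): straight line of the TCP; rotation=None keeps the orientation; vel is the mean speed in mm/s. With guard (N) it stops when the force on the tool has changed by that much, and returns True; else False.
- ctrl.move_joints(angles): joint-space move.
- claw.open_gripper() and claw.grab(effort=None): open the fingers fully, or close them until they stop; effort is the grip in N (None keeps the last).
- ctrl.hold(seconds).
- solver.inverse_kinematics(position, orientation): joint angles nearest the present ones, or None.
- ctrl.get_obs(): the state.
- camera(name): name is "scene" or "top"; returns a dict with "frame" (400x640x3 uint8, red, green, blue), "fx", "fy", "cx", "cy" (pixels), "rvec" (rotation vector, rad) and "tvec" (3), from world to camera coordinates, as OpenCV has them. Camera axes: x right, y down, z forward; pixel columns grow to the right and rows downward; lengths in mm; the calibration is good to about 2 mm. A picture is of the moment at which its call begins. There is no depth.
A pose or a line that the arm cannot do raises ctrl.PlanningError and nothing moves.
- order.close_job(): hands the job in; it is judged then, once.
The state is a dict: "time": time; "joint_pos": joint angles; "dq": joint speeds; "joint_efforts": joint torques, N m; "tcp_pos": TCP position; "eef_rot": TCP orientation; "force": force on the tool from outside, world axes, zero at the start; "wrist_torque": the same for the moment, N m; "gripper_width": finger opening in mm; "gripper_force": force on a finger pad.
Only numpy, scipy, OpenCV 4.12 (cv2) and the standard library are available. Lean on these libraries where they do the work, as an engineer would, in place of code of your own. Each camera call takes 0.05 s, during which the arm holds its last target. There are 200 camera calls.

### The job

Clip the snap hook onto the steel anchor loop that is bolted to the bench: of the two hooks in the wooden rests take the one that still has its gate, press it straight down over the loop's top bar until the bar has passed the gate and the gate has sprung shut beneath it, then let go so that the hook hangs on the loop. Leave the broken hook, which has lost its gate, in its rest.

Things in the scene. Friction and masses are not known exactly. Their poses are not given: they have to be found in the camera images.
- snap_hook: Sound snap hook, 70 wide (y), 16 thick (x), 128 mm tall (z), 0.3 kg, upright in a wooden rest. Origin: centre of its underside. Top: black grip block, 30 (y) by 16 (x), z 86 to 128 mm, taken from above. Below: an arch of 10 mm round steel on two legs at y = +-28 ending in feet; the 42 mm mouth between them opens down and is shut by a gate. Hangs upright by its arch.
- gate (a joint): Snap hook's sprung gate, rad: 0 shut, to 1.35 swung inward (up); shuts by itself. Hinged at hook y -24, z 12 mm, its tip at y +16, z 12. Pushed from below it yields at about 5 N. A bar along hook x, entering within 10 mm of y = 0, clears the gate with its centre 55 mm or more above the hook's origin; the arch stops it at about 71 mm.
- broken_hook: The same hook without a gate, its mouth open; same size, origin and axes. It stands in the other rest; the two may change places. Both rests are fixed wood, 36 by 96 by 34 mm; the feet stand on an 8 mm floor in pockets with 1 mm play, 26 mm deep, open in the middle: lift straight up.
- loop_bar (a point): Middle of the anchor loop's top bar, on its axis, 100 mm above the bench; x lies along the bar, z up. The loop is a fixed upside-down U of 10 mm round steel, top bar straight over 56 mm, legs 76 mm apart, on a base plate 116 by 54 by 8 mm, alike both ways round. The hook's x must lie along the bar.

How it is judged (in metres and radians):
At the end, for the whole second after the job is handed in: The loop's bar lies inside the snap hook (its middle within 30 mm of the hook's mid-plane and of its centre line, 20 to 80 mm above the hook's underside) and the gate is shut beneath it (under 0.12 rad); the hook hangs free and may still sway (x of loop_bar in the frame of snap_hook between -0.03 and 0.03 m and y of loop_bar in the frame of snap_hook between -0.03 and 0.03 m and z of loop_bar in the frame of snap_hook between 0.02 and 0.08 m and value of joint gate below 0.12 rad); the robot touches nothing.
It fails at once if the broken hook is taken or knocked out of its rest (moved more than 30 mm) (distance of broken_hook from where it was at the start of the episode above 0.03 m).
It also fails if it takes over 38 s, if anything falls off the work surface, if the arm or the gripper's body presses on something with over 40 N, if the wrist force passes 120 N, or if a joint passes its speed limit or range.

## Working session

There is one attempt and no reset: what is moved stays moved. The work goes in short steps, each a Python script; the robot and the scene stay as the last script left them, time stands still between calls to the robot, and variables do not carry over. Pictures are saved under pics/ and viewed, at most 10 in all, crops included, and the job is handed in when it is done.

```bash
mkdir -p pics; python3 - <<'E'
from station import ctrl,camera
import cv2,numpy as np
for n in("scene","top"):
    c=camera(n); cv2.imwrite(f"pics/{n}0.png",c["frame"][:,:,::-1]); np.save(n+"0.npy",c,allow_pickle=True)
    R=cv2.Rodrigues(np.array(c["rvec"],float))[0]; print(n,c["fx"],c["cx"],c["cy"],-R.T@np.array(c["tvec"]).ravel(),R[2])
o=ctrl.get_obs();print(o["time"],o["eef_rot"],o["force"],ctrl.hold_point_z,o["tcp_pos"])
E
```

```text
scene 482.5853924026444 321.9395397163381 201.43317393971628 [  82.37607601 -260.66341505  747.69949134] [ 0.58329597  0.2921459  -0.75790276]
top 430.9483726169706 313.72188587598254 212.14356695615103 [ 529.51990699    3.62806546 1100.34427169] [ 0.08539745  0.00316786 -0.99634193]
0.1 [-3.06635267e-04  1.61170988e-01  9.86926081e-01 -8.53679396e-04] [ 0.53592265 -0.38015875  0.24887544] -18.700000000000003 [206.52114019 615.77642687 230.24084459]
```

View pics/scene0.png

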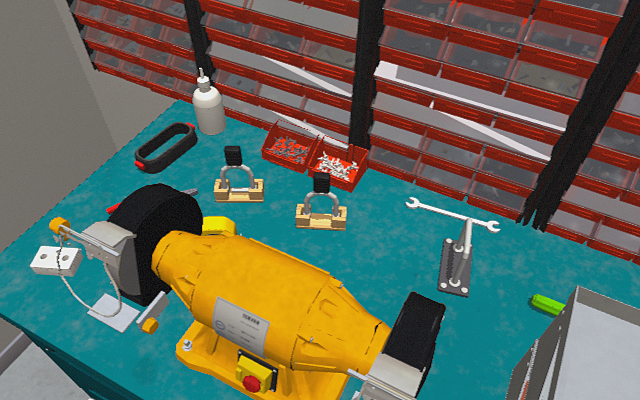

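View pics/top0.png

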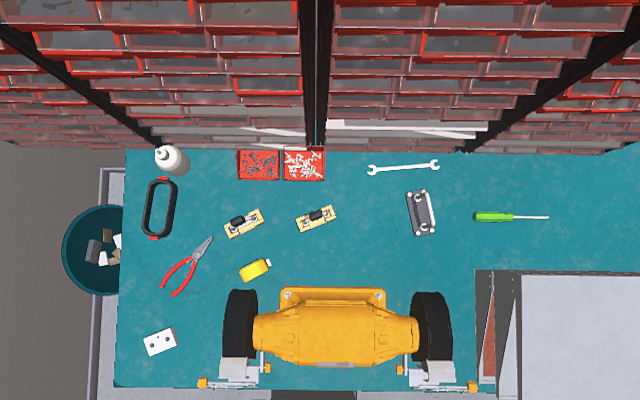

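The scene view shows the hooks at about (238,175) and (321,200) and the loop at (458,255). In the top view the hooks are at (243,222) and (317,217) and the loop is at (421,212). A zoom should show which hook has the gate.

```bash
python3 - <<'E'
import cv2,numpy as np
s=cv2.imread("pics/scene0.png");t=cv2.imread("pics/top0.png")
r=lambda im,x,y,w,h,k:cv2.resize(im[y:y+h,x:x+w],None,fx=k,fy=k,interpolation=cv2.INTER_CUBIC)
a=r(s,205,140,160,95,5)
b=np.hstack([r(t,215,195,130,50,4),r(t,395,180,50,64,4)[:200]])
b=cv2.copyMakeBorder(b[:,:800],0,0,0,800-b.shape[1],0)
c=r(s,420,200,70,100,1)
cv2.imwrite("pics/crop.png",np.vstack([a,b])[:600]);print(np.vstack([a,b]).shape)
c=np.load("top0.npy",allow_pickle=True)
E
```

```text
(675, 800, 3)
```

View pics/crop.png

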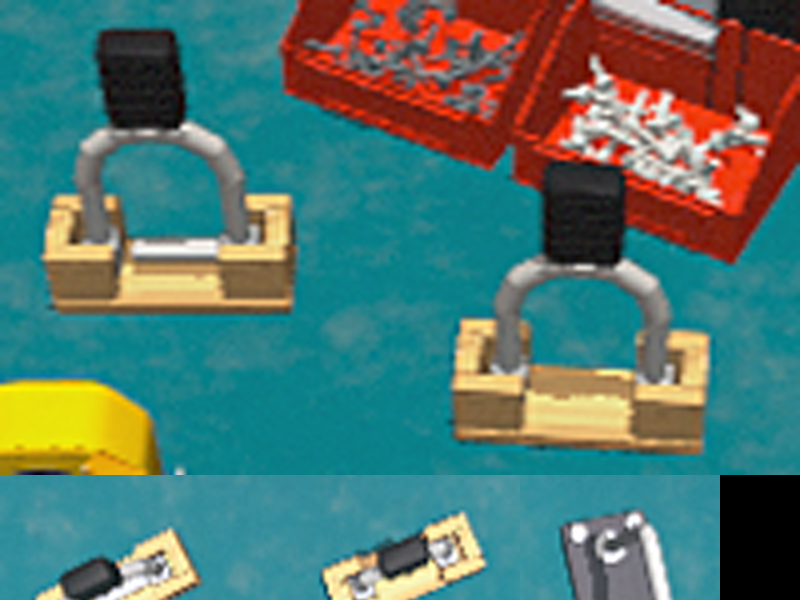

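The left hook has the white gate bar (crop (175,248), scene about (240,190), top (243,222)), so that is the sound one. The right hook's mouth is open. Next I measure the hook and view the loop.

```bash
cat > h.py <<'E'
import cv2,numpy as np
def ray(c,uv):
    K=np.array([[c["fx"],0,c["cx"]],[0,c["fy"],c["cy"]],[0,0,1]]);R=cv2.Rodrigues(np.array(c["rvec"],float))[0]
    return -R.T@np.array(c["tvec"],float).ravel(), R.T@np.linalg.solve(K,[uv[0],uv[1],1.])
def onz(c,uv,z):
    o,d=ray(c,uv);return o+d*(z-o[2])/d[2]
def tri(a,ua,b,ub):
    A=np.zeros((3,3));y=np.zeros(3);L=[ray(a,ua),ray(b,ub)]
    for o,d in L:
        P=np.eye(3)-np.outer(d,d)/(d@d);A+=P;y+=P@o
    p=np.linalg.solve(A,y);return p,[np.linalg.norm(np.cross(p-o,d))/np.linalg.norm(d) for o,d in L]
def blob(m,box):
    x,y,w,h=box;k=np.zeros(m.shape,np.uint8);k[y:y+h,x:x+w]=m[y:y+h,x:x+w]*255
    c=max(cv2.findContours(k,0,cv2.CHAIN_APPROX_NONE)[0],key=cv2.contourArea);M=cv2.moments(c)
    return (M["m10"]/M["m00"],M["m01"]/M["m00"]),c
E
python3 - <<'E'
from h import *
s=np.load("scene0.npy",allow_pickle=True).item();t=np.load("top0.npy",allow_pickle=True).item()
dark=lambda c:c["frame"].max(2)<60
wood=lambda c:(c["frame"][:,:,0]>c["frame"][:,:,2].astype(int)+35)
for n,bs,bt,wt in(("sound",(215,135,40,40),(222,205,44,35),(215,200,55,45)),("broken",(305,165,35,35),(298,200,40,32),(290,198,50,40))):
    u,_=blob(dark(s),bs);v,c2=blob(dark(t),bt);print(n,u,v,tri(s,u,t,v))
    w,c=blob(wood(t),wt);
    k=np.zeros((400,640),np.uint8);x,y,ww,hh=wt;k[y:y+hh,x:x+ww]=wood(t)[y:y+hh,x:x+ww]
    pts=cv2.findNonZero(k).astype(np.float32);b=cv2.boxPoints(cv2.minAreaRect(pts));P=np.array([onz(t,q,25)[:2] for q in b]).astype(np.float32)
    print(cv2.minAreaRect(P),P.round(0).tolist())
    b=cv2.boxPoints(cv2.minAreaRect(c2.astype(np.float32)));P=np.array([onz(t,q,136)[:2] for q in b]).astype(np.float32);print("blk",cv2.minAreaRect(P))
r=lambda im,x,y,w,h,k:cv2.resize(im[y:y+h,x:x+w,::-1],None,fx=k,fy=k,interpolation=cv2.INTER_NEAREST)
cv2.imwrite("pics/loop.png",np.hstack([r(s["frame"],430,200,50,100,6),r(t["frame"],395,182,50,60,8)[:480].copy() if 0 else cv2.copyMakeBorder(r(t["frame"],395,182,50,60,8),0,120,0,0,0)]))
E
```

```text
sound (232.83273381294964, 155.27038369304555) (239.16666666666666, 221.6547619047619) (array([588.47371757, 177.51885891, 121.99166652]), [np.float64(1.7557771080634188), np.float64(1.7557771080633169)])
((591.1907348632812, 181.6832275390625), (39.460289001464844, 98.14555358886719), 27.533300399780273) [[586.0, 234.0], [631.0, 147.0], [596.0, 129.0], [551.0, 216.0]]
blk ((590.49365234375, 176.48953247070312), (19.21580696105957, 28.075843811035156), 27.53989601135254)
broken (321.31382978723406, 182.21867612293144) (313.3333333333333, 212.5) (array([613.70939911,   7.49644912, 109.42694709]), [np.float64(0.19240154226878453), np.float64(0.19240154226878317)])
((606.8016967773438, 2.6501998901367188), (38.05318832397461, 96.35686492919922), 22.987049102783203) [[606.0, 54.0], [643.0, -34.0], [608.0, -49.0], [571.0, 40.0]]
blk ((611.5599975585938, 7.259225845336914), (2.5109505653381348, 17.111549377441406), 22.612340927124023)
```

View pics/loop.png

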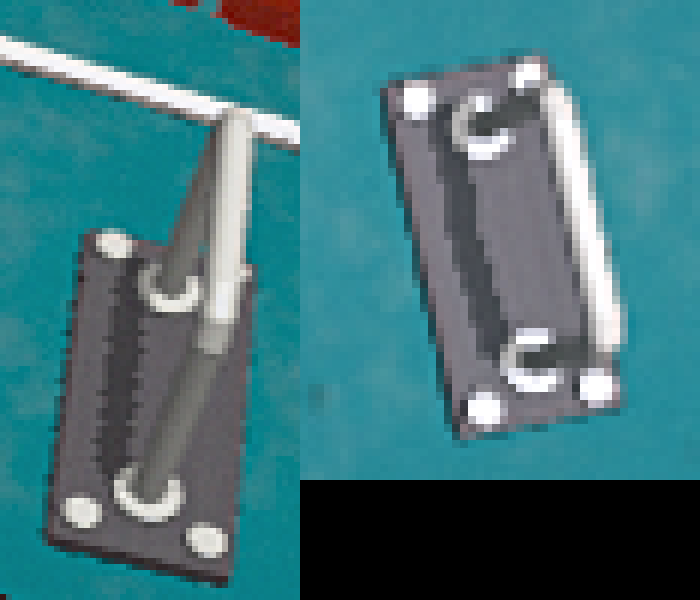

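```bash
cat >> h.py <<'E'
def q(yaw):
    a=np.radians(yaw)/2;return [0,np.cos(a),np.sin(a),0]
E
python3 - <<'E'
from h import *
from station import ctrl,claw,camera
s=np.load("scene0.npy",allow_pickle=True).item();t=np.load("top0.npy",allow_pickle=True).item()
T=lambda x,y:(x/8+394.5,y/8+181.5); S=lambda x,y:(x/6+429.5,y/6+199.5)
c=np.array([onz(t,T(*p),8) for p in((88,88),(240,52),(320,405),(158,437))]);print("plate",c.mean(0),cv2.minAreaRect(c[:,:2].astype(np.float32)))
c=np.array([onz(s,S(*p),z) for p,z in(((82,236),8),((253,266),8),((230,575),8),((50,535),8))]);print("plateS",c.mean(0),cv2.minAreaRect(c[:,:2].astype(np.float32)))
print("rings",onz(t,T(182,127),10),onz(t,T(233,360),10),"S",onz(s,S(172,288),10),onz(s,S(148,493),10))
m=t["frame"].min(2)>170
ends=[onz(t,T(*p),100) for p in((263,88),(304,345))];print("bar",ends)
print("barS",[onz(s,S(*p),100) for p in((237,115),(216,345))])
p=ctrl.get_obs()["tcp_pos"];ctrl.move_linear([p[0],p[1],320])
ctrl.goto([590,180,260],q(117.5))
ctrl.move_linear([590,180,98],guard=15)
o=ctrl.get_obs();print(o["time"],o["tcp_pos"],o["force"])
f=camera("scene");cv2.imwrite("pics/g1.png",cv2.resize(f["frame"][60:260,120:380,::-1],None,fx=3,fy=3))
E
```

```text
plate [ 626.76087771 -262.28029377    8.        ] ((626.9664916992188, -261.6261901855469), (114.99608612060547, 52.444541931152344), 12.205206871032715)
plateS [ 627.29568267 -260.79758541    8.        ] ((627.7846069335938, -260.64306640625), (113.73426055908203, 53.19731140136719), 12.76465129852295)
rings [ 664.10805331 -255.93206692   10.        ] [ 590.10302357 -271.50629857   10.        ] S [ 667.46769169 -253.86932104   10.        ] [ 592.3135442  -269.23969774   10.        ]
bar [array([ 664.77625063, -258.24739799,  100.        ]), array([ 589.72929818, -269.43520296,  100.        ])]
barS [array([ 663.8645037 , -253.49250475,  100.        ]), array([ 583.34628617, -270.74060653,  100.        ])]
4.1667 [590.88962434 180.12727636  99.25585259] [-0.06439363 -0.05040989 -0.21778022]
```

View pics/g1.png

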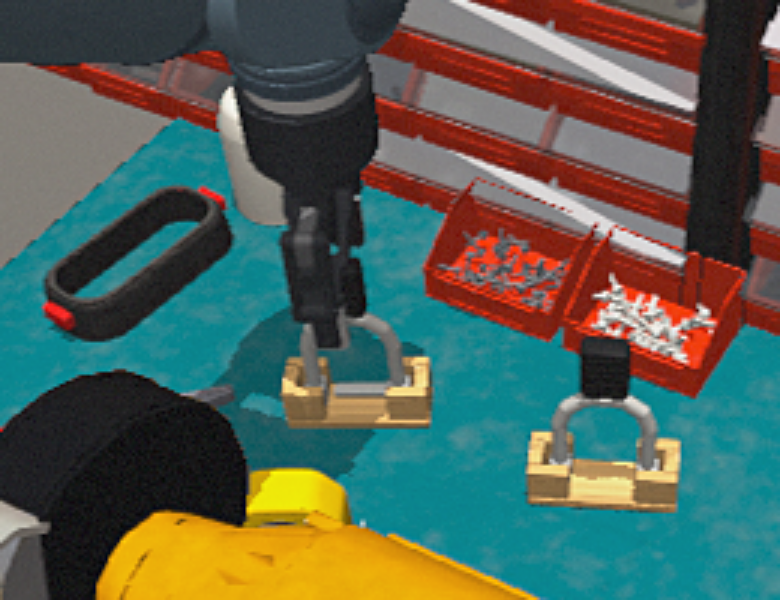

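The fingers straddle the sound hook's block (around (330,310)), and the gate bar shows at (365,388). The loop centre is about (627,-262), yaw about 12.3°. Now I grip, lift and move to a point above the loop.

```bash
python3 - <<'E'
from h import *
from station import ctrl,claw,camera
pr=lambda:(lambda o:print(round(o["time"],2),o["tcp_pos"].round(1) if hasattr(o["tcp_pos"],"round") else o["tcp_pos"],np.round(o["force"],1),o["gripper_width"],o["gripper_force"]))(ctrl.get_obs())
claw.grab(80);pr()
ctrl.move_linear([590,180,150],vel=60,guard=25);pr()
ctrl.move_linear([590,180,275]);pr()
ctrl.goto([627,-262,275],q(102.3));pr()
ctrl.move_linear([627,-262,205],vel=100,guard=15);ctrl.hold(.3);pr()
f=camera("scene");g=camera("top")
np.save("s1.npy",f,allow_pickle=True)
cv2.imwrite("pics/l1.png",np.hstack([cv2.resize(f["frame"][120:320,390:540,::-1],None,fx=3,fy=3),cv2.resize(g["frame"][150:270,380:460,::-1],None,fx=4,fy=5)[:600]]))
E
```

```text
4.86 [590.7 180.3  98.2] [ 3.3  1.7 -1. ] 15.419720757871717 78.202965259552
5.88 [589.5 179.9 149.4] [-0.2  0.3 -3.9] 15.257192231128473 78.58401417732239
6.86 [589.3 179.9 273.4] [ 0.2  0.7 -3.4] 15.185590259633654 78.58182907104492
8.48 [ 627.4 -260.7  275. ] [-0.5 -0.1 -2.8] 15.028786762396285 78.69554400444031
9.63 [ 627.2 -262.1  205.6] [ 0.6 -0.2 -4.5] 14.971785605954391 78.68354916572571
```

View pics/l1.png

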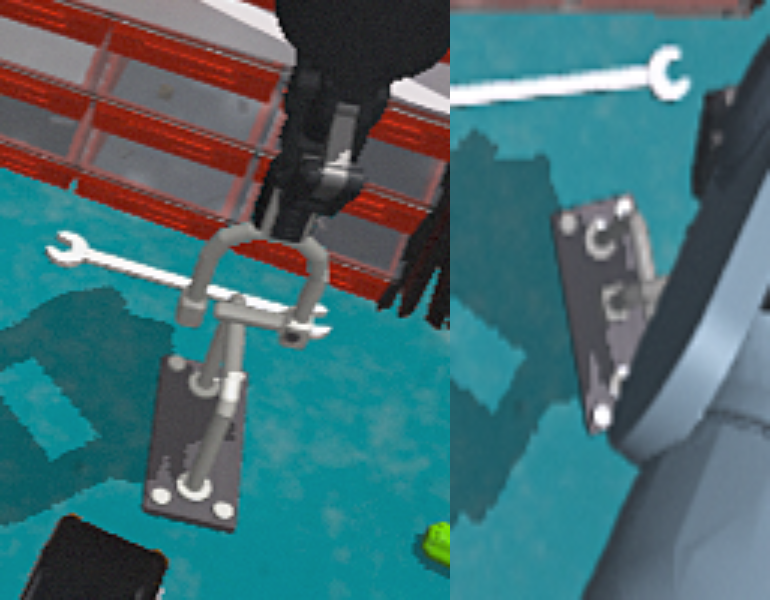

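The hook hangs level above the loop with its mouth across the bar. Its feet are at crop (190,312) and (295,335), and the gate is shut at (250,318). I check the centring numerically, then press.

```bash
python3 - <<'E'
from h import *
from station import ctrl,claw,camera
f=np.load("s1.npy",allow_pickle=True).item()
pr=lambda m:(lambda o:print(m,round(o["time"],2),np.round(o["tcp_pos"],1),np.round(o["force"],1),o["gripper_width"]))(ctrl.get_obs())
C=lambda x,y:(x/3+389.6,y/3+119.6)
a,b=onz(f,C(190,308),122),onz(f,C(297,331),122);mid=(a+b)/2
n=np.array([-np.sin(np.radians(12.3)),np.cos(np.radians(12.3))]);off=(mid[:2]-[627.3,-262])@n
print(a,b,mid,"y off",off)
if abs(off)<6:
    print(ctrl.move_linear([627,-262,124],vel=40,guard=35));pr("A")
    if ctrl.get_obs()["tcp_pos"][2]<130:
        print(ctrl.move_linear([627,-262,112],vel=15,guard=10));ctrl.hold(.3);pr("B")
    g=camera("scene");cv2.imwrite("pics/l2.png",cv2.resize(g["frame"][140:310,400:530,::-1],None,fx=3.5,fy=3.5))
E
```

```text
[ 624.23667997 -232.24091099  122.        ] [ 635.89856438 -288.84044821  122.        ] [ 630.06762218 -260.5406796   122.        ] y off 0.8362349152689373
False
A 11.91 [ 627.2 -262.1  124.3] [-0.  -0.  -3.7] 14.962329161408437
True
B 12.7 [ 627.2 -262.1  118.9] [1.  0.9 5.3] 14.984908013622439
```

View pics/l2.png

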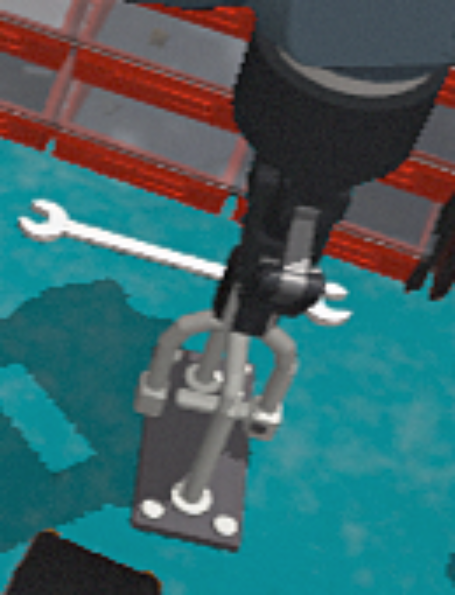

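The bar is against the arch (tcp z 118.9, as predicted) and the gate is shut beneath it at (190–265, 405). Now I release and withdraw straight up.

```bash
python3 - <<'E'
from h import *
from station import ctrl,claw,camera
ctrl.move_linear([627,-262,119],vel=10)
claw.open_gripper();ctrl.hold(.3)
ctrl.move_linear([627,-262,320],vel=120);ctrl.hold(1)
o=ctrl.get_obs();print(o["time"],o["tcp_pos"],o["force"],o["gripper_width"])
g=camera("scene");cv2.imwrite("pics/l3.png",cv2.resize(g["frame"][140:310,400:530,::-1],None,fx=3.5,fy=3.5))
E
```

```text
16.9583 [ 626.97185901 -262.03273971  319.97305627] [ 0.22215954  0.0081612  -0.33166645] 85.18775688668964
```

View pics/l3.png

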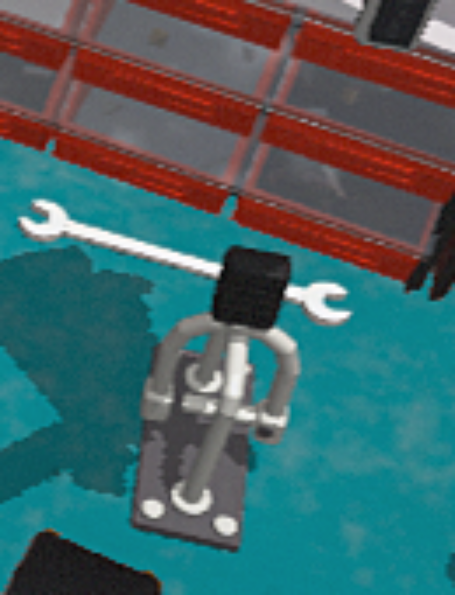

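The hook hangs upright on the bar (block at (252,285)), the gate is shut at (215,408), and the gripper is well clear.

```bash
python3 -c "
from station import order;print(order.close_job())"
```

```text
the job is handed in; nothing more can be done
None
```

The sound hook is clipped on the anchor loop and hangs free with its gate shut, the broken hook was left alone in its rest, and the job was handed in at about 17 s of the 38 s allowed; the hand-in call did not report the verdict.

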